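# Kickstand down and hold the tape rack upright

## Robot

A 7-joint arm with a two-finger parallel gripper is mounted at the origin on the work surface. World frame = base frame: x ahead of the robot, y to its left, z up, the work surface at z = 0. Lengths are in m, angles in rad, forces in N, time in s.
With the tool pointing down it reaches from about 0.425 to 0.875 m from the base axis. Payload 4.7 kg.
Tool frame: the origin (TCP) lies between the finger pads; the fingertips stand 14 mm ahead of it and the grasp point (between the pads) lies 5 mm behind it (tcp_to_tips is the distance from the TCP to the fingertips, in m); z points along the fingers, y is the direction in which the jaws open and shut (so a half turn about z gives the same grasp; the last joint's range is limited). The gripper opens to 87 mm and grips with 3 to 60 N. Pads are 19 mm wide; open, the fingers measure 117 mm over their backs; the gripper's body (75 mm by 190 mm) begins 51 mm behind the grasp point.
Start: joints at [-1.267, 0.321, -0.07, 1.45, 0.023, 1.371, -0.057], TCP at [0.186, 0.623, 0.198] pointing down, gripper open.
Joint ranges: [-2.86, 2.86], [-0.3, 2.09], [-1.38, 1.24], [0.06, 2.45], [-1.56, 4.7], [0.09, 2.05], [-2.69, 2.69]. Speed limits (rad/s): [2.57, 2.57, 3.14, 3.14, 3.14, 3.14, 3.14].

## Interface

Orientations are given as a rotation vector (axis times angle).
In Python, from plant import * gives the robot as it stands. The module is installed in compiled form; this text tells all that it offers.
- The arm moves only by the tool carry_out, never from a script. Its argument "commands" is a list that holds one entry, the list of rows, each a list of 7 numbers: the turn, a rotation vector about the tool's x, y, z in degrees, then the shift along the tool's x, y, z in m, then the closure in counts, from 0 (fully open) to 255 (shut). In form: [[[rx, ry, rz, tx, ty, tz, grip], ...]]. A call has 1 to 8 rows; each row shifts and turns the pose as measured when the row begins, along the tool's axes as they then stand; what a row does not reach is not made up. A row lasts 1/8 s, in which the tool goes at most 62.5 mm and 10.7 degrees, less where a joint would pass 70% of its speed; a pose out of reach is approached as far as the arm can. A call with a gripper value outside its range is refused whole. The fingers move at their own pace and stop on an object; the grip force is fixed at half the most. Time passes only in rows, so rows that do not move let the fingers close. It gives the time, the measured TCP pose, the force and the opening at its end, in the units of the state.
- get_obs(): the state, without advancing time (a new reading comes with each control period).
- get_image(name): name is "side" or "top"; returns a dict with "image" (400x640x3 uint8, red, green, blue), "fx", "fy", "cx", "cy" (pixels), "extrinsics" (4x4, takes a point from camera to world coordinates). Camera axes: x right, y up, looking along -z (the intrinsics and any distortion apply to the point x, -y, -z); pixel columns grow to the right and rows downward; lengths in m; the calibration is good to about 2 mm. A picture is of the moment at which its call begins. There is no depth.
- close_job(): hands the job in, once; it reports no verdict.
The state is a dict: "clock": time; "qpos": joint angles; "qd": joint speeds; "joint_torque": joint torques, N m; "tcp_pos": TCP position; "eef_rot": TCP orientation; "wrist_force": force on the tool from outside, world axes, zero at the start; "moment": the same for the moment, N m; "width": finger opening in m.
Only numpy, scipy, OpenCV 4.12 (cv2) and the standard library are available. Lean on these libraries where they do the work, as an engineer would, in place of code of your own. Each camera call takes 0.05 s, during which the arm holds its last target.

## Task

The blue tape rack leans nose-first on the wooden crate with its rear kickstand folded up. Flip the kickstand all the way down over its spring, then tip the rack back upright where it stands, onto its two feet and the kickstand's rubber foot, clear of the crate, without lifting it or disturbing the other things on the table. The heavy rolls would tip it forward again, so finish still gripping its top rail, holding it upright while I screw its feet down.

Things in the scene. Friction and masses are not known exactly. Their poses are not given: they have to be found in the camera images.
- rack: Blue tube frame, 334 mm wide over its feet (own x), 257 mm high (z), 0.9 kg with four tape rolls in front (+y): 100 mm dia. on an axis at y 70, z 130. Origin: on the underside, midway between the feet (steel pads 44 x 34 mm at x +-145), at z 0 when upright. Starts leaning forward 0.24 rad (z tips to +y) on the feet's front edges (y +17), rolls on the crate. Let go upright, it tips forward.
- kickstand (a joint): Leg angle, rad: 0 folded up (level, along the rack's own +x, behind the frame), 1.71 fully down on its stop, 0.14 past straight down. Round bar 12 mm thick. At angle a its foot lies from the hub at 157 mm x (cos a, -0.423 sin a, -0.906 sin a) in rack axes: down and 25 deg out behind. A spring holds it at either end; dead centre 0.75, beyond it snaps on down. About 2 N across the leg, 110 mm out, moves it.
- kick_hub (a point): The kickstand's pivot (steel hub 24 mm dia.): fixed to the rack at own (-45, -45, 150) mm, behind a 14 mm cross tube at z 150. The frame's side tubes, 14 mm too, stand at own x +-140 mm.
- kick_foot (a point): Centre of the rubber ball foot (radius 9 mm) at the kickstand's end, next to an orange band. It is 9 mm above the table when the kickstand is down and the rack exactly upright: the foot then stands on the table.
- top_rail (a point): Middle of the top rail, a round bar of 14 mm dia. along the rack's own x, straight from x -125 to +125 mm, its axis 250 mm above the underside, over the feet's middle (own y 0). Nothing stands above it.
- crate: Wooden supply crate with stock, fixed: 360 x 220 mm (own x, y), 165 mm high; origin centre of underside. The rack leans on its face at own y -110 mm.
- pen_pot: Wooden pot of pens, 78 mm dia., 165 mm high with pens; origin under its centre. Leave alone.
- tape_bowl: Dark bowl of small tapes, 150 mm dia., 45 mm high; origin under its centre. Leave alone.
- tape_roll: Red tape roll lying flat, 72 mm dia., 25 mm high; origin under its centre. Leave alone.
- screwdriver: Screwdriver lying along own x, 170 mm. Leave alone.
- screw_tin: Round tin of screws, 68 mm dia., 22 mm high; origin under its centre. Leave alone.
- marker: Red and white marker lying along own x, 127 mm. Leave alone.

How it is judged:
On the way, in this order (a step that is already met when the one before it is completed fails the run):
1. the kickstand is fully down (value of joint kickstand above 1.6 rad), for 0.2 s.
2. the rack is upright, on its feet and the kickstand's foot (angle between rack's own z axis and vertical below 0.06 rad and height (world z) of kick_foot below 0.015 m and value of joint kickstand above 1.6 rad), for 0.3 s.
At the end, for the whole second after the job is handed in: Kickstand down (over 1.6 rad), rack within 0.06 rad of upright, its underside within 6 mm of the table and 50 mm of where it stood, rubber foot's centre below 15 mm, rack still and off the crate, fingers gripping at the top rail (grasp point 25 mm below to 35 mm above it, within 20 mm across) (all of step 2 and height (world z) of rack below 0.006 m and contact force between the fingers and rack above 1 N and z of the grasp point in the frame of rack between 0.225 and 0.285 m and y of the grasp point in the frame of rack between -0.02 and 0.02 m and contact force between rack and crate below 0.1 N and linear speed of rack below 0.02 m/s and distance of rack from where it was at the start of the episode below 0.05 m); the arm keeps its last pose, push and grip.
It fails at once if the rack is lifted off the table (height (world z) of rack above 0.025 m).
It fails at once if the rack falls over (angle between rack's own z axis and vertical above 0.6 rad).
It fails at once if another thing on the table is pushed more than 30 mm (distance of any of pen_pot, tape_bowl, tape_roll, screwdriver, screw_tin, marker from where it was at the start of the episode above 0.03 m).
It also fails if it takes over 54 s, if anything falls off the work surface, if the arm or the gripper's body presses on something with over 40 N, if the wrist force passes 120 N, or if a joint passes its speed limit or range.

## Working session

There is one attempt and no reset: what is moved stays moved. The work goes in short steps, Python scripts to look and compute and a tool call to move; the robot and the scene stay as the last step left them, time stands still between calls to the robot, and variables do not carry over. Pictures are saved under pics/ and viewed, and the job is handed in when it is done.

Besides the shell and the picture viewer there is one more tool, called as name(argument=value, ...) on one line, values as JSON. carry_out: Moves the arm, as the interface text tells. Its arguments: {"type":"object","properties":{"commands":{"type":"array","items":{"type":"array","items":{"type":"array","items":{"type":"number"}}}}},"required":["commands"]}

```bash
mkdir -p pics
cat > h.py <<'E'
import numpy as np, cv2
from scipy.spatial.transform import Rotation as R
def snap(name,fn,get_image):
    d=get_image(name); cv2.imwrite('pics/'+fn,d['image'][:,:,::-1]); np.savez('pics/'+fn+'.npz',**d); return d
def ray(d,u,v):
    E=np.array(d['extrinsics']); p=np.array([(u-d['cx'])/d['fx'],-(v-d['cy'])/d['fy'],-1.])
    return E[:3,3],E[:3,:3]@p
def onz(d,u,v,z):
    o,r=ray(d,u,v); return o+r*(z-o[2])/r[2]
def tri(d1,p1,d2,p2):
    o1,r1=ray(d1,*p1);o2,r2=ray(d2,*p2); A=np.c_[r1,-r2]; s=np.linalg.lstsq(A,o2-o1,rcond=None)[0]
    a=o1+s[0]*r1;b=o2+s[1]*r2; return (a+b)/2,np.linalg.norm(a-b)
def proj(d,P):
    E=np.array(d['extrinsics']); c=E[:3,:3].T@(np.array(P)-E[:3,3]); return d['cx']+d['fx']*c[0]/-c[2], d['cy']-d['fy']*c[1]/-c[2]
def load(fn): return {k:v for k,v in np.load('pics/'+fn+'.npz').items()}
E
python3 - <<'E'
from plant import *
from h import *
for n in('side','top'):
    d=snap(n,n+'0.png',get_image); print({k:d[k] for k in d if k!='image'})
print(get_obs())
E
```

```text
{'fx': 360.8276557086525, 'fy': 360.8276557086525, 'cx': 321.53267487102244, 'cy': 200.18198753411664, 'extrinsics': array([[ 0.76026292,  0.46136204, -0.45732412,  0.05104297],
       [-0.6493274 ,  0.56066931, -0.51383252, -0.67445788],
       [ 0.01934478,  0.6876009 ,  0.7258311 ,  0.90498571],
       [ 0.        ,  0.        ,  0.        ,  1.        ]])}
{'fx': 487.07751423862464, 'fy': 487.07751423862464, 'cx': 320.19068222740253, 'cy': 205.89756871442455, 'extrinsics': array([[ 0.02172548,  0.99689669, -0.07566374,  0.46364948],
       [-0.99975028,  0.02205905,  0.00357549, -0.10396031],
       [ 0.00523346,  0.07556716,  0.99712698,  1.431232  ],
       [ 0.        ,  0.        ,  0.        ,  1.        ]])}
{'clock': 0.1, 'qpos': array([-1.26690218,  0.3217336 , -0.07005799,  1.45150795,  0.02261007,
        1.37080105, -0.05692031]), 'qd': array([-1.25070603e-03, -2.21340910e-03, -4.51975096e-05, -5.39367073e-03,
       -1.45564650e-03, -1.32639894e-03, -1.96514287e-03]), 'joint_torque': array([ 5.72100055e-05, -4.92567229e+01, -4.05455818e-01, -3.13402247e+01,
       -6.39970810e-02,  3.93875130e-02,  7.37374671e-05]), 'tcp_pos': array([0.18566158, 0.62238276, 0.19710325]), 'eef_rot': array([-4.53623395e-01, -3.10853640e+00,  2.60531838e-03]), 'wrist_force': array([-0.51432121,  0.25534342,  0.29670804]), 'moment': array([ 0.01322767, -0.02644378,  0.03628651]), 'width': 0.0871861273734106}
```

View pics/side0.png

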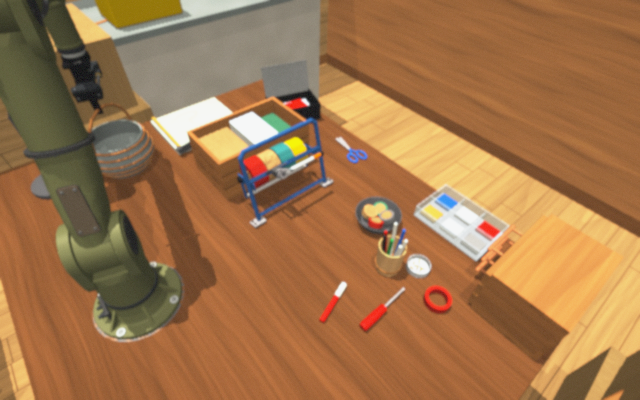

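View pics/top0.png

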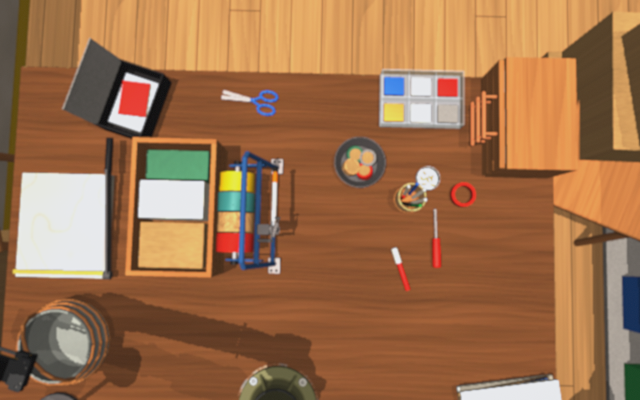

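The side view shows the rack at about (285,165), leaning left onto the crate. In the top view its feet are at about (278,165) and (274,266). I'll zoom in on both.

Run:
```python
from h import *
d=load('side0.png');im=d['image'][:,:,::-1]
cv2.imwrite('pics/sz.png',cv2.resize(im[110:235,220:350],None,fx=6,fy=6,interpolation=2)[:600,:780])
cv2.imwrite('pics/sz.png',cv2.resize(im[110:232,220:350],None,fx=4.9,fy=4.9,interpolation=2)[:600])
d=load('top0.png');im=d['image'][:,:,::-1]
cv2.imwrite('pics/tz.png',cv2.resize(im[140:285,200:310],None,fx=4,fy=4,interpolation=2))
```

```text
(no output)
```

View pics/sz.png

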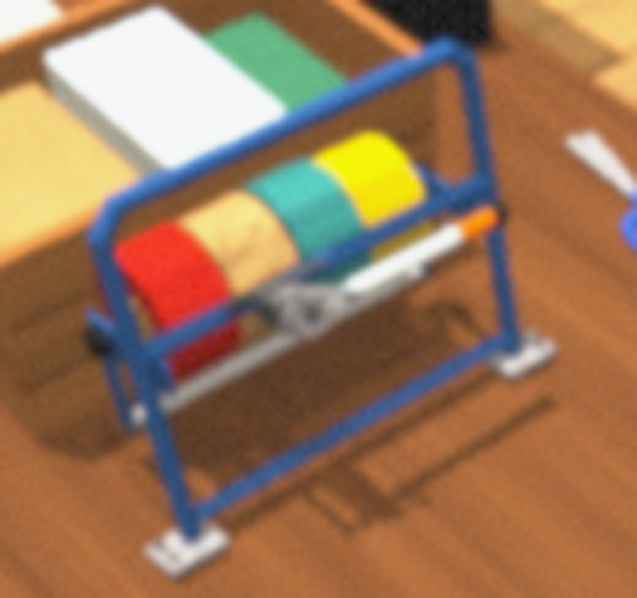

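View pics/tz.png

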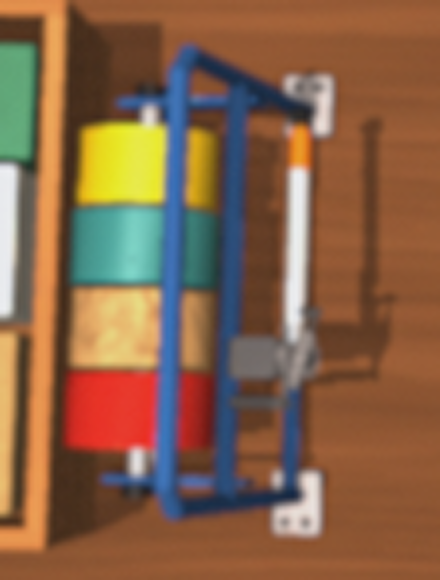

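```bash
cat > fit.py <<'E'
from h import *
from scipy.optimize import least_squares
def pose(p):  # p: x,y of front edge mid on table, yaw, tilt
    x,y,yaw,t=p
    Rm=R.from_euler('z',yaw)*R.from_euler('x',-t)
    return Rm.as_matrix(), np.array([x,y,0])-Rm.as_matrix()@[0,.017,0]
E
python3 - <<'E'
from fit import *
s=load('side0.png');t=load('top0.png')
T=lambda u,v:(200+u/4,140+v/4); S=lambda u,v:(220+u/4.9,110+v/4.9)
foot=[.157-.045,-.045,.15]
obs=[(t,T(310,105),[.145,0,.004]),(t,T(297,503),[-.145,0,.004]),(s,S(525,355),[.145,0,.004]),(s,S(188,548),[-.145,0,.004]),
(t,T(180,281),[0,0,.25]),(s,S(285,128),[0,0,.25]),(t,T(300,125),foot)]
def f(p):
    M,o=pose(p); return np.concatenate([np.array(proj(c,o+M@np.array(q)))-px for c,px,q in obs])
r=least_squares(f,[.5,.0,0,.24]); print(r.x); print(r.fun.round(1))
M,o=pose(r.x)
for n,q in dict(origin=[0,0,0],rail=[0,0,.25],hub=[-.045,-.045,.15],foot=foot).items(): print(n,(o+M@np.array(q)).round(4))
# colour check
for nm,px in dict(pot=(411,197),bowl=(360,162),tin=(428,178),marker=(401,269)).items(): print(nm,onz(t,*px,.03).round(3))
E
```

```text
[0.53954053 0.03411859 0.0016775  0.23821225]
[ 0.2  0.5  0.7  0.  -1.7 -0.1 -0.7  0.  -0.8 -0.3  0.5 -0.3  1.1 -1. ]
origin [0.5396 0.0176 0.004 ]
rail [0.5395 0.0766 0.247 ]
hub [0.4946 0.0092 0.1604]
foot [0.6516 0.0095 0.1604]
pot [ 0.602 -0.371  0.03 ]
bowl [ 0.7   -0.222  0.03 ]
tin [ 0.658 -0.42   0.03 ]
marker [ 0.394 -0.344  0.03 ]
```

```bash
cat >> h.py <<'E'
def yawdown(ang): # tool z down, tool y axis at world azimuth ang
    y=np.array([np.cos(ang),np.sin(ang),0]);z=np.array([0,0,-1.]);return np.c_[np.cross(y,z),y,z]
def go(o,target,Rt,n=1):
    M=R.from_rotvec(o['eef_rot']).as_matrix(); d=M.T@(np.array(target)-o['tcp_pos'])
    rv=R.from_matrix(M.T@Rt).as_rotvec(degrees=True)
    print('pos',o['tcp_pos'].round(4),'F',o['wrist_force'].round(1),'w',round(o['width'],3),'t',o['clock'],'| tot rot',rv.round(1),'shift',d.round(4),'per row',(rv/n).round(2),(d/n).round(4))
E
python3 - <<'E'
from plant import *
from h import *
o=get_obs();M=R.from_rotvec(o['eef_rot']).as_matrix();print(M.round(2))
print('up');go(o,[.186,.622,.40],M)
go(o,[.61,.004,.40],yawdown(0)); go(o,[.61,.004,.40],yawdown(np.pi));
E
```

```text
[[-0.96  0.29 -0.  ]
 [ 0.29  0.96 -0.  ]
 [-0.   -0.   -1.  ]]
up
pos [0.1857 0.6224 0.1971] F [-0.5  0.3  0.3] w 0.087 t 0.1 | tot rot [0. 0. 0.] shift [-0.0005 -0.0006 -0.2029] per row [0. 0. 0.] [-0.0005 -0.0006 -0.2029]
pos [0.1857 0.6224 0.1971] F [-0.5  0.3  0.3] w 0.087 t 0.1 | tot rot [-0.1  0.1 73.4] shift [-0.5834 -0.4717 -0.2021] per row [-8.00e-02  7.00e-02  7.34e+01] [-0.5834 -0.4717 -0.2021]
pos [0.1857 0.6224 0.1971] F [-0.5  0.3  0.3] w 0.087 t 0.1 | tot rot [-1.000e-01 -1.000e-01 -1.066e+02] shift [-0.5834 -0.4717 -0.2021] per row [-7.000e-02 -8.000e-02 -1.066e+02] [-0.5834 -0.4717 -0.2021]
```

carry_out(commands=[[[0,0,0,0,0,-0.05,255],[0,0,0,0,0,-0.05,255],[0,0,0,0,0,-0.05,255],[0,0,0,0,0,-0.05,255],[0,0,4.6,-0.052,0,0,255],[0,0,4.6,-0.052,0,0,255],[0,0,4.6,-0.052,0,0,255],[0,0,4.6,-0.052,0,0,255]]])

```text
clock: 1.1
tcp_pos: [0.374, 0.5406, 0.397]
eef_rot: [-0.939, -2.995, 0.017]
wrist_force: [0.2, 0.5, 0.7]
width: 0.0149
```

carry_out(commands=[[[0,0,4.6,-0.052,0,0,255],[0,0,4.6,-0.052,0,0,255],[0,0,4.6,-0.052,0,0,255],[0,0,4.6,-0.052,0,0,255],[0,0,4.6,-0.052,0,0,255],[0,0,4.6,-0.052,0,0,255],[0,0,4.6,-0.052,0,0,255],[0,0,4.6,-0.052,0,0,255]]])

```text
clock: 2.1
tcp_pos: [0.6366, 0.2109, 0.3914]
eef_rot: [-1.863, -2.527, 0.034]
wrist_force: [1.4, 0.9, 0.7]
width: 0.0005
```

Run:
```python
from plant import *
from h import *
o=get_obs();print(o['qpos'].round(2));go(o,[.61,.002,.40],yawdown(0),5)
```

```text
[-0.58  0.39  0.34  1.   -0.12  1.79  0.01]
pos [0.6366 0.2109 0.3914] F [1.4 0.9 0.7] w 0.001 t 2.1 | tot rot [-0.9  0.8 17.2] shift [-0.1918 -0.0873 -0.0048] per row [-0.19  0.16  3.44] [-0.0384 -0.0175 -0.001 ]
```

carry_out(commands=[[[-0.2,0.2,3.5,-0.042,-0.012,0,255],[-0.2,0.2,3.5,-0.042,-0.01,0,255],[-0.2,0.2,3.5,-0.042,-0.007,0,255],[-0.2,0.2,3.5,-0.042,-0.004,0,255],[-0.2,0.2,3.5,-0.042,0,0,255],[0,0,0,0,0,0,255]]])

```text
clock: 2.85
tcp_pos: [0.6399, -0.0169, 0.389]
eef_rot: [-2.249, -2.189, 0.006]
wrist_force: [0.2, 0.1, 0.6]
width: 0.0004
```

Run:
```python
from plant import *
from h import *
o=get_obs();print(o['qpos'].round(2));go(o,[.61,.002,.40],yawdown(0),1)
go(o,[.61,.002,.22],yawdown(0),4)
```

```text
[-0.35  0.31  0.48  1.13 -0.14  1.74  0.05]
pos [ 0.6399 -0.0169  0.389 ] F [0.2 0.1 0.6] w 0.0 t 2.85 | tot rot [-0.3  0.  -1.6] shift [ 0.0181 -0.0304 -0.0108] per row [-0.28  0.05 -1.55] [ 0.0181 -0.0304 -0.0108]
pos [ 0.6399 -0.0169  0.389 ] F [0.2 0.1 0.6] w 0.0 t 2.85 | tot rot [-0.3  0.  -1.6] shift [ 0.0182 -0.0296  0.1692] per row [-0.07  0.01 -0.39] [ 0.0046 -0.0074  0.0423]
```

carry_out(commands=[[[-0.1,0,-0.4,0.005,-0.008,0.042,255],[-0.1,0,-0.4,0.005,-0.008,0.042,255],[-0.1,0,-0.4,0.005,-0.008,0.042,255],[0,0,-0.4,0.004,-0.007,0.042,255],[0,0,0,0,0,0,255]]])

```text
clock: 3.48
tcp_pos: [0.6074, 0.0077, 0.2146]
eef_rot: [-2.212, -2.229, 0.0]
wrist_force: [-0.6, 0.5, 0.2]
width: 0.0002
```

Run:
```python
from plant import *
from h import *
o=get_obs();go(o,[.61,.004,.185],yawdown(0),2)
d=snap('side','s1.png',get_image)
cv2.imwrite('pics/s1z.png',cv2.resize(d['image'][90:232,210:350,::-1],None,fx=4.2,fy=4.2,interpolation=2))
```

```text
pos [0.6074 0.0077 0.2146] F [-0.6  0.5  0.2] w 0.0 t 3.475 | tot rot [-0.1 -0.1  0.4] shift [-0.0037  0.0026  0.0296] per row [-0.04 -0.03  0.22] [-0.0019  0.0013  0.0148]
```

View pics/s1z.png

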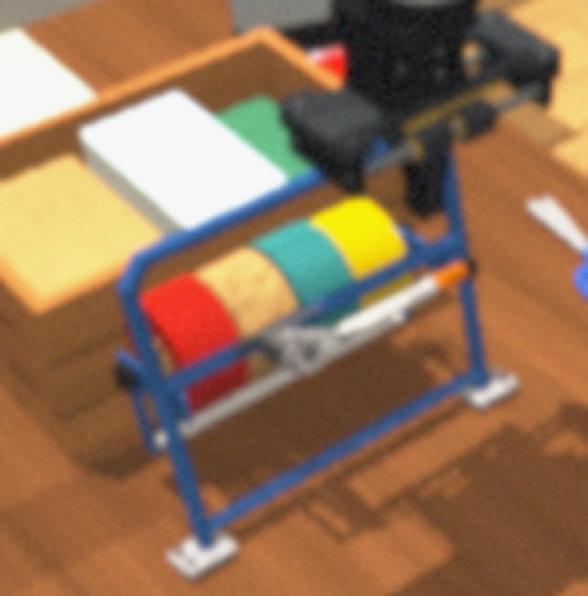

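carry_out(commands=[[[0,0,0.2,-0.002,0,0.015,255],[0,0,0,-0.001,0,0.015,255],[0,0,0,-0.005,-0.002,0.009,255],[0,0,0,-0.006,-0.003,0.009,255],[0,0,0,-0.006,-0.003,0.009,255],[0,0,0,-0.006,-0.003,0.009,255]]])

```text
clock: 4.28
tcp_pos: [0.6029, -0.021, 0.1527]
eef_rot: [2.212, 2.219, 0.016]
wrist_force: [-0.0, 0.4, -0.4]
width: -0.0001
```

Run:
```python
from plant import *
from h import *
o=get_obs();go(o,[.59,-.05,.115],yawdown(0),4)
d=snap('side','s2.png',get_image)
cv2.imwrite('pics/s2z.png',cv2.resize(d['image'][90:232,210:350,::-1],None,fx=4.2,fy=4.2,interpolation=2))
```

```text
pos [ 0.6029 -0.021   0.1527] F [-0.   0.4 -0.4] w -0.0 t 4.275 | tot rot [ 0.7 -0.1  0.2] shift [-0.029  -0.0134  0.0375] per row [ 0.18 -0.02  0.04] [-0.0072 -0.0034  0.0094]
```

View pics/s2z.png

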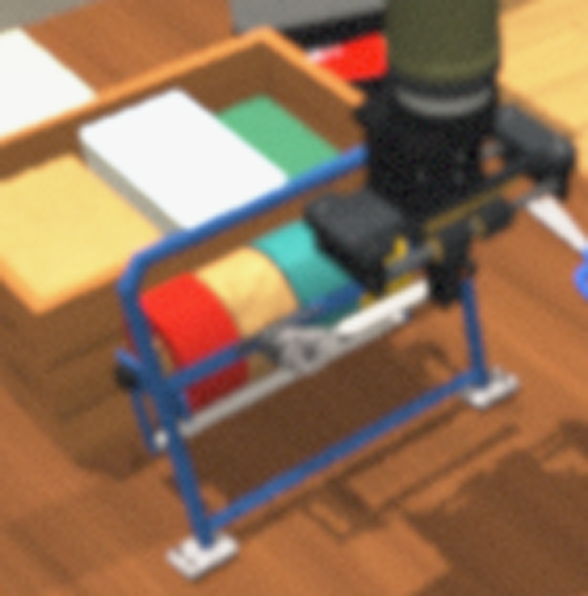

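carry_out(commands=[[[0,0,0,0,0,-0.03,255],[0,0,0,0,0,-0.025,255],[0,0,0,0.018,0.003,0,255],[0,0,0,0.013,0.003,0,255],[0,0,0,0,0,0,255]]])

```text
clock: 4.95
tcp_pos: [0.6056, 0.0114, 0.2042]
eef_rot: [2.217, 2.221, 0.008]
wrist_force: [-0.1, 0.3, -0.7]
width: 0.0005
```

Run:
```python
from plant import *
from h import *
o=get_obs();go(o,[.608,.010,.178],yawdown(0),2)
```

```text
pos [0.6056 0.0114 0.2042] F [-0.1  0.3 -0.7] w 0.0 t 4.95 | tot rot [ 0.3 -0.1  0.1] shift [-0.0014  0.0022  0.0262] per row [ 0.17 -0.03  0.05] [-0.0007  0.0011  0.0131]
```

carry_out(commands=[[[0,0,0,0,0,0.013,255],[0,0,0,0,0,0.012,255],[0,0,0,0,0,0.007,255]]])

```text
clock: 5.32
tcp_pos: [0.6046, 0.0108, 0.168]
eef_rot: [2.218, 2.222, 0.003]
wrist_force: [0.0, 0.6, 0.2]
width: 0.0005
```

Run:
```python
from plant import *
from h import *
o=get_obs();go(o,[.608,.010,.178],yawdown(0),2)
for n in ('side','top'):
    d=snap(n,n+'3.png',get_image)
    s=(slice(90,232),slice(210,350)) if n=='side' else (slice(140,285),slice(200,310))
    cv2.imwrite('pics/%s3z.png'%n,cv2.resize(d['image'][s][:,:,::-1],None,fx=4,fy=4,interpolation=2))
```

```text
pos [0.6046 0.0108 0.168 ] F [0.  0.6 0.2] w 0.0 t 5.325 | tot rot [0.2 0.  0.1] shift [-0.0008  0.0034 -0.01  ] per row [0.08 0.01 0.05] [-0.0004  0.0017 -0.005 ]
```

View pics/side3z.png

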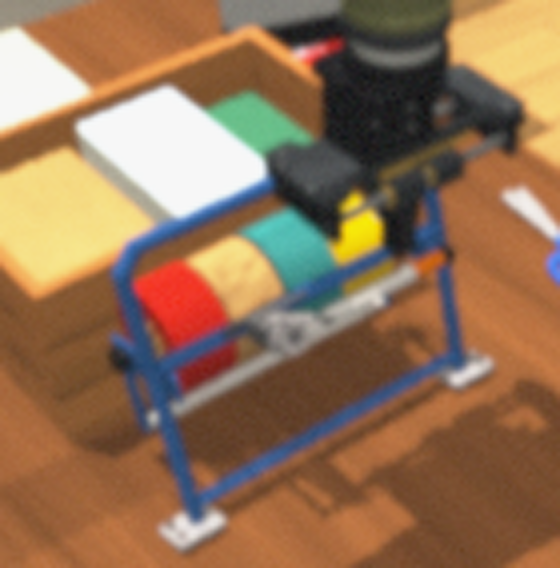

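View pics/top3z.png

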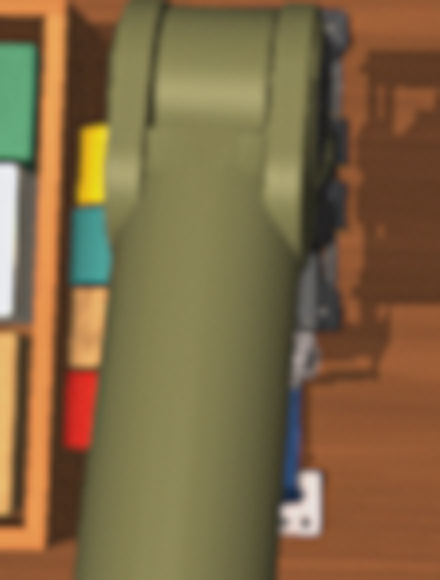

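Run:
```python
from fit import *
s=load('side0.png');t=load('top0.png')
def org(d,box):
    x0,y0,x1,y1=box; im=d['image'][y0:y1,x0:x1]; h=cv2.cvtColor(im,cv2.COLOR_RGB2HSV)
    m=cv2.inRange(h,(8,190,150),(18,255,255)); n,l,st,c=cv2.connectedComponentsWithStats(m); print(st[1:],c[1:]+[x0,y0])
    k=1+np.argmax(st[1:,4]); return c[k]+[x0,y0]
a=org(s,(308,148,325,162));b=org(t,(268,165,282,186)); print(tri(s,a,t,b))
# hub-ish white leg points
M,o=pose([.5395,.0341,.0017,.238])
for r in (.06,.11,.14,.157): 
    P=o+M@np.array([-.045+r,-.045,.15]); print(r,P.round(4),np.round(proj(s,P),1),np.round(proj(t,P),1))
s3=load('side3.png')
print('tip',proj(s3,[.6046,.0108,.154]))
```

```text
[[ 7  5  6  6 21]] [[317.33333333 155.19047619]]
[[ 4  6  6 10 46]] [[274.63043478 176.45652174]]
(array([0.63593718, 0.01157676, 0.16310636]), np.float64(0.0033174156972539666))
0.06 [0.5545 0.0092 0.1604] [297.2 166.9] [275.1 207. ]
0.11 [0.6045 0.0093 0.1604] [309.7 160.2] [275.6 188. ]
0.14 [0.6345 0.0094 0.1604] [316.9 156.4] [275.9 176.7]
0.157 [0.6515 0.0094 0.1604] [320.9 154.3] [276.1 170.2]
tip (np.float64(309.41398558183914), np.float64(161.53352986112583))
```

Run:
```python
from fit import *
s3=load('side3.png')
for P,ob in (([.6074,.0077,.2146],(310.7,140.5)),([.6029,-.021,.1527],(316,161.4)),([.6046,.0108,.168],(310,153.7))):
    for dz in (.014,0,-.01): print(np.round(proj(s3,np.array(P)-[0,0,dz]),1),end=' ')
    print(ob)
cv2.imwrite('pics/c.png',cv2.resize(s3['image'][130:175,285:335,::-1],None,fx=12,fy=12,interpolation=0))
```

```text
[310.7 150.1] [310.7 146.5] [310.7 143.9] (310.7, 140.5)
[315.4 170.5] [315.4 167.2] [315.4 164.8] (316, 161.4)
[309.4 161.5] [309.4 158.1] [309.4 155.7] (310, 153.7)
```

View pics/c.png

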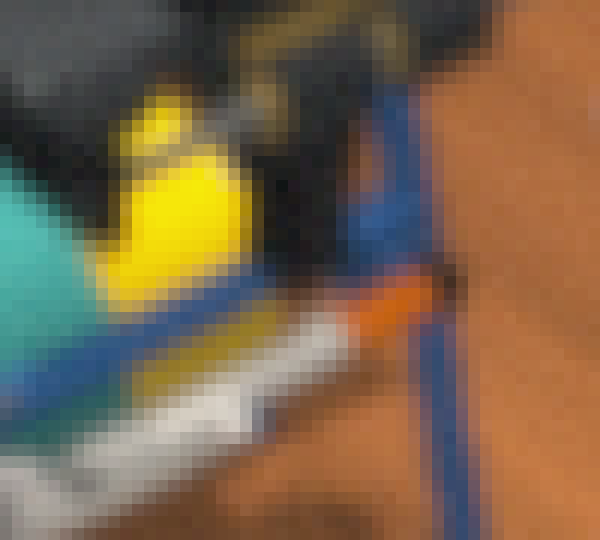

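The fingertip shows at about (309.6,153), while the nominal tip projects to (309.4,161.5). So the closed fingers look about 25 mm shorter than stated. I'll descend slowly and let the force reading show contact.

carry_out(commands=[[[0,0,0,0,0.001,0.007,255],[0,0,0,0,0.001,0.007,255]]])

```text
clock: 5.68
tcp_pos: [0.6072, 0.0104, 0.1542]
eef_rot: [2.218, 2.22, 0.004]
wrist_force: [0.6, 0.1, 0.1]
width: 0.0007
```

carry_out(commands=[[[0,0,0,-0.001,0,0.006,255],[0,0,0,-0.001,0,0.006,255]]])

```text
clock: 5.92
tcp_pos: [0.6075, 0.0082, 0.1415]
eef_rot: [2.218, 2.22, 0.004]
wrist_force: [-0.0, -3.2, 3.6]
width: 0.0006
```

Run:
```python
from plant import *
from h import *
o=get_obs();go(o,[.608,.010,.178],yawdown(0),2)
d=snap('side','side4.png',get_image)
cv2.imwrite('pics/c4.png',cv2.resize(d['image'][120:185,275:345,::-1],None,fx=8,fy=8,interpolation=0))
```

```text
pos [0.6075 0.0082 0.1415] F [-0.  -3.2  3.6] w 0.001 t 5.925 | tot rot [0.2 0.  0.1] shift [ 0.0018  0.0007 -0.0365] per row [0.12 0.01 0.03] [ 0.0009  0.0003 -0.0183]
```

View pics/c4.png

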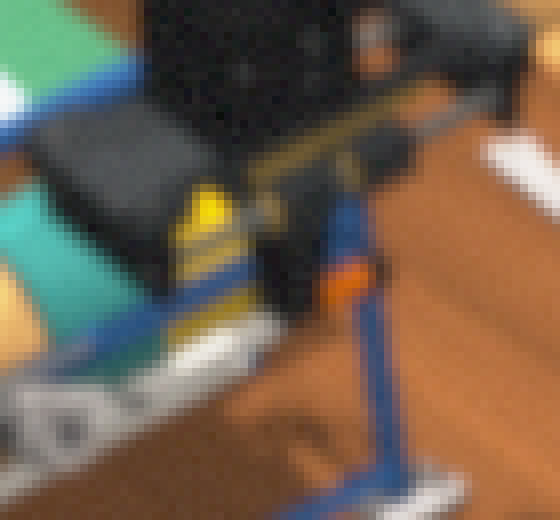

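carry_out(commands=[[[0,0,0,-0.006,0,0.007,255],[0,0,0,-0.006,0,0.007,255],[0,0,0,-0.006,0,0.007,255]]])

```text
clock: 6.35
tcp_pos: [0.6076, -0.0107, 0.1193]
eef_rot: [2.218, 2.221, 0.005]
wrist_force: [-0.9, 0.1, 1.1]
width: 0.0006
```

Run:
```python
from plant import *
from h import *
o=get_obs();go(o,[.608,.010,.178],yawdown(0),2)
d=snap('side','side5.png',get_image)
cv2.imwrite('pics/c5.png',cv2.resize(d['image'][110:230,235:345,::-1],None,fx=5,fy=5,interpolation=0))
```

```text
pos [ 0.6076 -0.0107  0.1193] F [-0.9  0.1  1.1] w 0.001 t 6.35 | tot rot [ 0.3 -0.   0.1] shift [ 0.0207  0.0007 -0.0587] per row [ 0.13 -0.    0.04] [ 0.0103  0.0004 -0.0293]
```

View pics/c5.png

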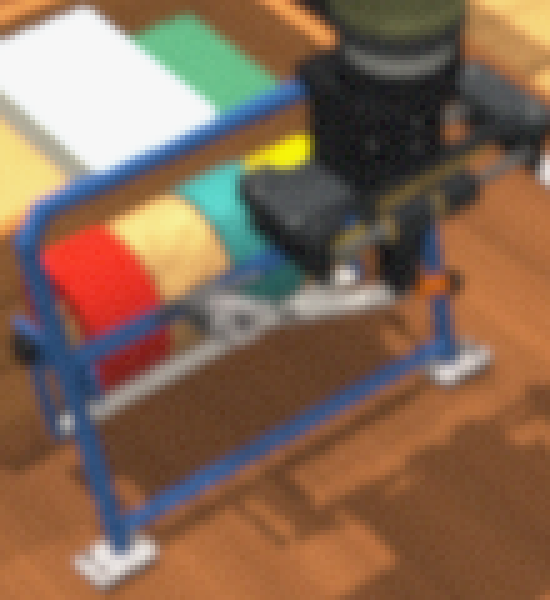

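carry_out(commands=[[[0,0,0,-0.006,-0.002,0.007,255],[0,0,0,-0.006,-0.002,0.007,255],[0,0,0,-0.006,-0.002,0.007,255]]])

```text
clock: 6.78
tcp_pos: [0.6009, -0.0313, 0.0958]
eef_rot: [2.219, 2.219, 0.003]
wrist_force: [0.0, -0.8, 0.4]
width: 0.0001
```

Run:
```python
from plant import *
from h import *
o=get_obs();go(o,[.608,.010,.178],yawdown(0),2)
d=snap('side','side6.png',get_image)
cv2.imwrite('pics/c6.png',cv2.resize(d['image'][110:230,235:345,::-1],None,fx=5,fy=5,interpolation=0))
```

```text
pos [ 0.6009 -0.0313  0.0958] F [ 0.  -0.8  0.4] w 0.0 t 6.775 | tot rot [0.2 0.1 0. ] shift [ 0.0412  0.0074 -0.0822] per row [0.1  0.03 0.  ] [ 0.0206  0.0037 -0.0411]
```

View pics/c6.png

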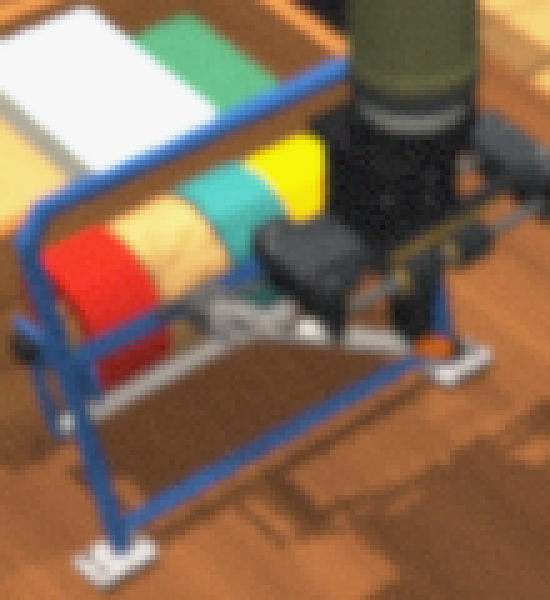

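carry_out(commands=[[[6,0,0,-0.003,0.005,0.003,255],[6,0,0,-0.004,0.003,0.005,255],[6,0,0,-0.005,0,0.006,255]]])

```text
clock: 7.2
tcp_pos: [0.6042, -0.0448, 0.0813]
eef_rot: [-2.049, -2.047, 0.33]
wrist_force: [0.8, -0.5, 0.6]
width: 0.0003
```

Run:
```python
from plant import *
from h import *
o=get_obs();go(o,[.608,.010,.178],yawdown(0),2)
d=snap('side','side7.png',get_image)
cv2.imwrite('pics/c7.png',cv2.resize(d['image'][110:230,235:345,::-1],None,fx=5,fy=5,interpolation=0))
```

```text
pos [ 0.6042 -0.0448  0.0813] F [ 0.8 -0.5  0.6] w 0.0 t 7.2 | tot rot [-18.3  -0.   -0.1] shift [ 0.0548 -0.0269 -0.0929] per row [-9.17 -0.02 -0.04] [ 0.0274 -0.0135 -0.0465]
```

View pics/c7.png

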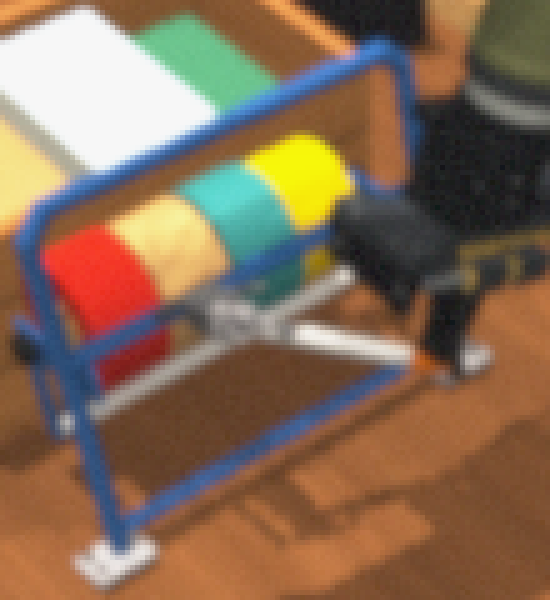

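carry_out(commands=[[[0,0,0,-0.005,-0.006,0.008,255],[0,0,0,-0.005,-0.006,0.008,255],[0,0,0,-0.005,-0.006,0.008,255]]])

```text
clock: 7.62
tcp_pos: [0.5775, -0.0617, 0.059]
eef_rot: [-2.048, -2.045, 0.337]
wrist_force: [-0.2, -0.1, -0.7]
width: 0.0005
```

Run:
```python
from plant import *
from h import *
o=get_obs();go(o,[.608,.010,.178],yawdown(0),2)
d=snap('side','side8.png',get_image)
cv2.imwrite('pics/c8.png',cv2.resize(d['image'][110:230,235:345,::-1],None,fx=5,fy=5,interpolation=0))
```

```text
pos [ 0.5775 -0.0617  0.059 ] F [-0.2 -0.1 -0.7] w 0.001 t 7.625 | tot rot [-18.6   0.1  -0.1] shift [ 0.0715 -0.0092 -0.1226] per row [-9.3   0.05 -0.05] [ 0.0358 -0.0046 -0.0613]
```

View pics/c8.png

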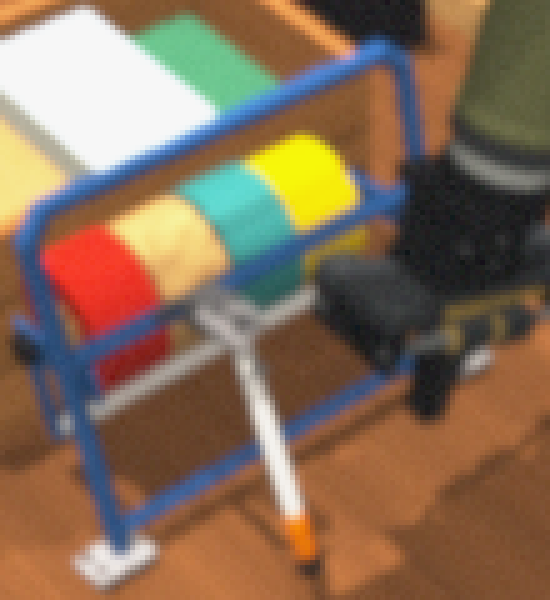

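Run:
```python
from fit import *
s=load('side8.png')
M,o=pose([.5395,.0341,.0017,.238])
for a in (1.5,1.6,1.71):
    P=o+M@(np.array([-.045,-.045,.15])+.157*np.array([np.cos(a),-.423*np.sin(a),-.906*np.sin(a)])); print(a,P.round(3),np.round(proj(s,P),1))
```

```text
1.5 [ 0.506 -0.089  0.038] [305.2 218.5]
1.6 [ 0.49  -0.089  0.038] [301.4 221. ]
1.71 [ 0.473 -0.088  0.039] [296.9 223.3]
```

carry_out(commands=[[[0,0,0,-0.01,0,-0.03,255],[-6,0,0,-0.01,0,-0.05,255],[-6,0,0,-0.01,0,-0.05,0],[-6,0,0,0,0,-0.05,0],[0,0,0,0,0,-0.05,0],[0,0,0,0,0,-0.05,0],[0,0,0,0,0,0,0]]])

```text
clock: 8.55
tcp_pos: [0.6135, -0.0946, 0.346]
eef_rot: [2.225, 2.215, 0.012]
wrist_force: [0.2, -0.9, -0.8]
width: 0.0428
```

Run:
```python
from plant import *
from fit import *
o=get_obs();print(o['qpos'].round(2));go(o,[.54,.14,.44],yawdown(np.pi/2),9)
for n in ('side','top'):
    d=snap(n,n+'9.png',get_image); print(np.round(proj(d,o['tcp_pos']),1))
    im=d['image'][:,:,::-1]; u,v=map(int,proj(d,o['tcp_pos']))
    cv2.imwrite('pics/c9%s.png'%n,cv2.resize(im[max(0,v-60):v+90,u-80:u+60],None,fx=4,fy=4,interpolation=0)); print(max(0,v-60),u-80)
```

```text
[-0.28  0.24  0.5   1.29 -0.12  1.63  0.19]
pos [ 0.6135 -0.0946  0.346 ] F [ 0.2 -0.9 -0.8] w 0.043 t 8.55 | tot rot [  0.5   0.1 -90.3] shift [ 0.2346 -0.0739 -0.0936] per row [  0.05   0.02 -10.03] [ 0.0261 -0.0082 -0.0104]
[336.6 125. ]
64 256
[314.9 175.8]
115 234
```

View pics/c9side.png

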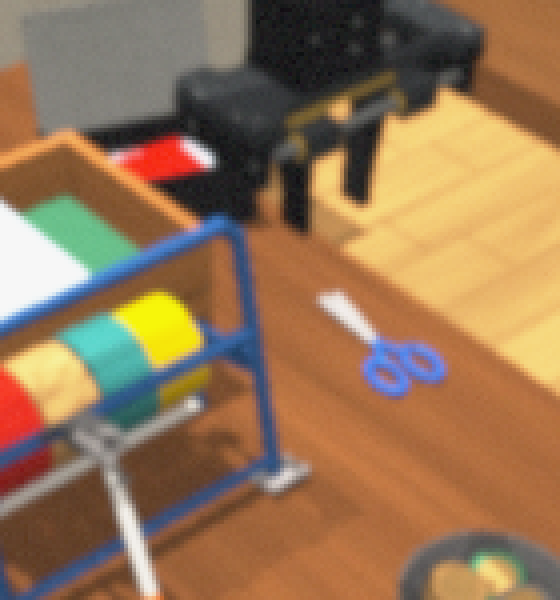

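View pics/c9top.png

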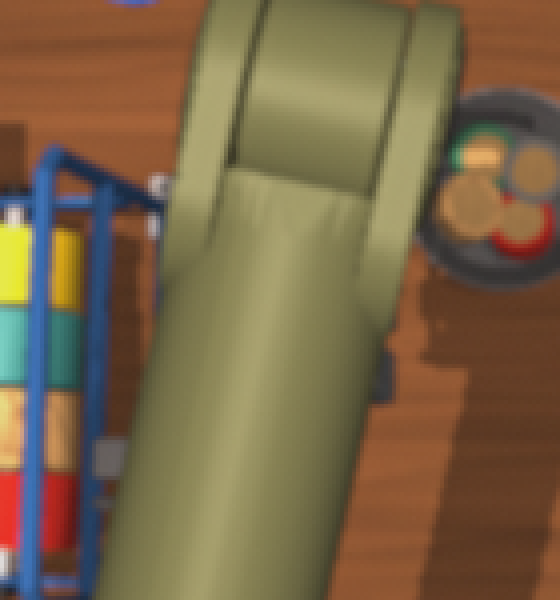

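Run:
```python
from fit import *
s=load('side9.png')
for px in ((330.2,121.5),(344.7,114.)):
    o,r=ray(s,*px); print(o+r*(-.0946-o[1])/r[1])
    print(o+r*(-.104-o[1])/r[1])
```

```text
[ 0.58949837 -0.0946      0.36724269]
[ 0.58076954 -0.104       0.37595997]
[ 0.64073342 -0.0946      0.36884876]
[ 0.63117403 -0.104       0.37754   ]
```

carry_out(commands=[[[0,0,-10,0,0,-0.012,0],[0,0,-10,0,0,-0.012,0],[0,0,-10,0,0,-0.012,0],[0,0,-10,0,0,-0.012,0],[0,0,-10,0,0,-0.012,0],[0,0,-10,0,0,-0.012,0],[0,0,-10,0,0,-0.012,0],[0,0,-10,0,0,-0.012,0]]])

```text
clock: 9.65
tcp_pos: [0.6062, -0.0916, 0.4216]
eef_rot: [-0.204, -3.105, -0.012]
wrist_force: [0.6, -0.7, -0.1]
width: 0.0869
```

```bash
cat >> h.py <<'E'
def Rg(t): return R.from_euler('x',-t).as_matrix()@yawdown(np.pi/2)
E
python3 - <<'E'
from plant import *
from fit import *
o=get_obs();print(o['qpos'].round(2)); n=np.array([0,np.sin(.238),np.cos(.238)])
print(Rg(.238).round(2)); go(o,np.array([.5395,.074,.247])+.12*n,Rg(.238),5)
E
```

```text
[-0.14  0.27  0.35  1.09 -0.1   1.82  1.61]
[[-1.    0.    0.  ]
 [ 0.    0.97 -0.24]
 [-0.   -0.24 -0.97]]
pos [ 0.6062 -0.0916  0.4216] F [ 0.6 -0.7 -0.1] w 0.087 t 9.65 | tot rot [14.1 -2.6 -7.3] shift [0.0898 0.1832 0.0618] per row [ 2.81 -0.52 -1.46] [0.018  0.0366 0.0124]
```

carry_out(commands=[[[2.8,-0.5,-1.5,0.018,0.037,0.004,0],[2.8,-0.5,-1.5,0.018,0.037,0.004,0],[2.8,-0.5,-1.5,0.018,0.037,0.004,0],[2.8,-0.5,-1.5,0.018,0.037,0.004,0],[2.8,-0.5,-1.5,0.015,0.037,0.004,0],[0,0,0,0,0,0,0]]])

```text
clock: 10.4
tcp_pos: [0.5263, 0.101, 0.3716]
eef_rot: [0.02, -3.099, 0.389]
wrist_force: [-0.2, -1.5, 0.2]
width: 0.0868
```

Run:
```python
from plant import *
from fit import *
o=get_obs();print(o['qpos'].round(2)); n=np.array([0,np.sin(.238),np.cos(.238)])
go(o,np.array([.5395,.074,.247])+.08*n,Rg(.238),1)
for nm in ('side','top'):
    d=snap(nm,nm+'10.png',get_image); u,v=map(int,proj(d,o['tcp_pos'])); print(nm,np.round(proj(d,o['tcp_pos']),1))
    a=max(0,v-75);b=max(0,u-70); print(b,a)
    cv2.imwrite('pics/c10%s.png'%nm,cv2.resize(d['image'][a:a+150,b:b+140,::-1],None,fx=4,fy=4,interpolation=0))
```

```text
[-0.53  0.12  0.14  1.38  0.21  1.75  1.22]
pos [0.5263 0.101  0.3716] F [-0.2 -1.5  0.2] w 0.087 t 10.4 | tot rot [-0.7 -0.9  0.9] shift [-0.014   0.0035  0.0472] per row [-0.66 -0.93  0.86] [-0.014   0.0035  0.0472]
side [266.7  96.8]
196 21
top [224.2 211.9]
154 136
```

View pics/c10side.png

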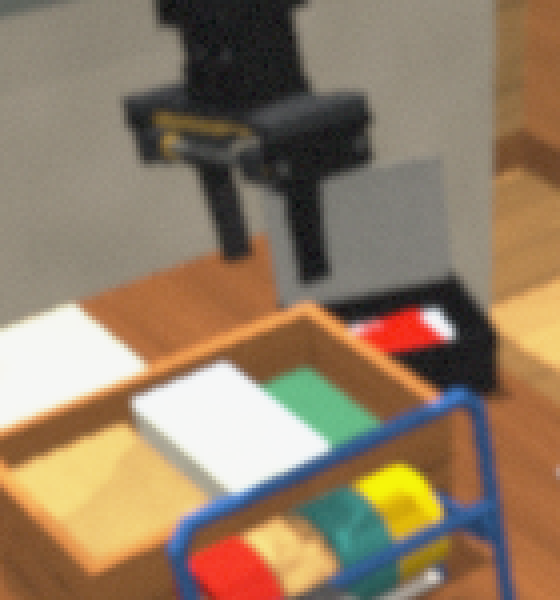

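View pics/c10top.png

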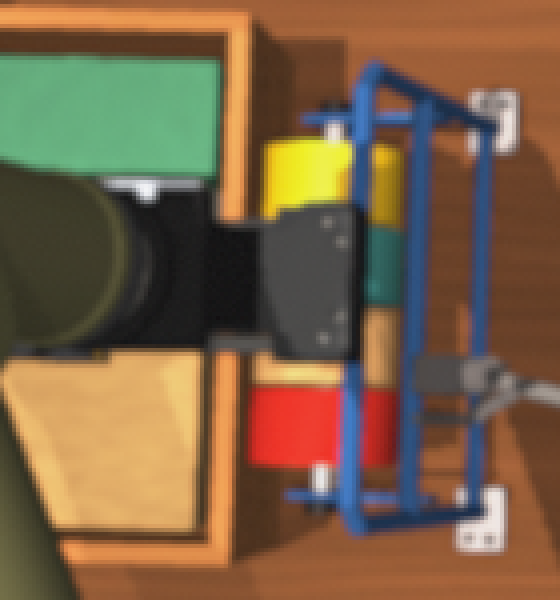

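Run:
```python
from fit import *
t=load('top10.png');s=load('side10.png')
M=R.from_rotvec([0.02,-3.099,.389]).as_matrix();p=np.array([.5263,.101,.3716])
for b in (.056,.08,.11): print(b,np.round(proj(t,p+M@[0,-.095,-b]),1))
for dz in (-.014,-.005,.014,.02,.025,.03):
  print(dz,[np.round(proj(s,p+M@[0,sg*.0508,-dz]),1) for sg in(-1,1)])
```

```text
0.056 [255.6 209.2]
0.08 [251.1 208.1]
0.11 [245.1 206.7]
-0.014 [array([278. , 105.1]), array([258.2,  98.5])]
-0.005 [array([277.3, 101.9]), array([257.5,  95.4])]
0.014 [array([275.9,  95. ]), array([255.9,  88.9])]
0.02 [array([275.4,  92.8]), array([255.4,  86.8])]
0.025 [array([275.1,  91. ]), array([255. ,  85.1])]
0.03 [array([274.7,  89.1]), array([254.6,  83.3])]
```

Run:
```python
import plant
print([n for n in dir(plant) if not n.startswith('_')])
print(getattr(plant,'tcp_to_tips',None))
```

```text
['PlanningError', 'close_job', 'get_image', 'get_obs', 'tcp_to_tips']
0.014
```

carry_out(commands=[[[-0.7,-0.9,0.9,-0.014,0.002,0.025,255],[0,0,0,0,0,0.03,255],[0,0,0,0,0,0.02,255],[0,0,0,0,0,0,255]]])

```text
clock: 11.0
tcp_pos: [0.5432, 0.071, 0.2971]
eef_rot: [0.036, 3.118, -0.376]
wrist_force: [-0.4, 0.5, 0.1]
width: 0.0553
```

Run:
```python
from plant import *
from fit import *
o=get_obs();print(o['qpos'].round(2)); n=np.array([0,np.sin(.238),np.cos(.238)])
go(o,np.array([.5395,.0766,.247]),Rg(.238),1)
for nm in ('side','top'):
    d=snap(nm,nm+'11.png',get_image); u,v=map(int,proj(d,o['tcp_pos'])); print(nm,np.round(proj(d,o['tcp_pos']),1))
    a=max(0,v-75);b=max(0,u-70); print(b,a)
    cv2.imwrite('pics/c11%s.png'%nm,cv2.resize(d['image'][a:a+150,b:b+140,::-1],None,fx=4,fy=4,interpolation=0))
```

```text
[-0.49  0.12  0.17  1.53  0.21  1.58  1.22]
pos [0.5432 0.071  0.2971] F [-0.4  0.5  0.1] w 0.055 t 11.0 | tot rot [-0.1 -0.1 -1.3] shift [0.0041 0.0173 0.0474] per row [-0.1  -0.09 -1.32] [0.0041 0.0173 0.0474]
side [279.7 122.1]
209 47
top [243.4 207. ]
173 131
```

View pics/c11side.png

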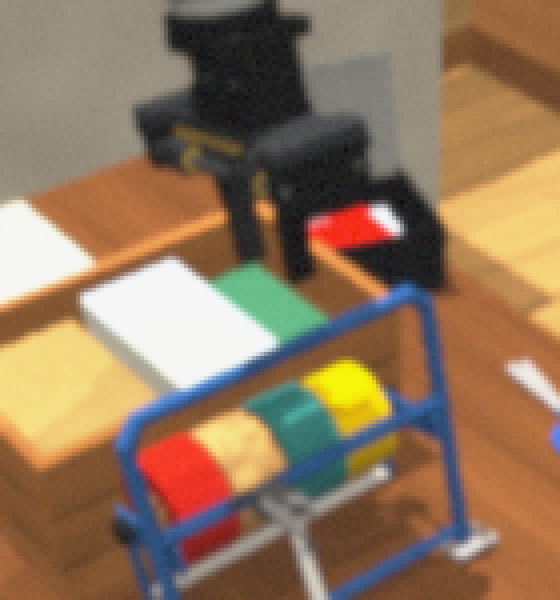

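View pics/c11top.png

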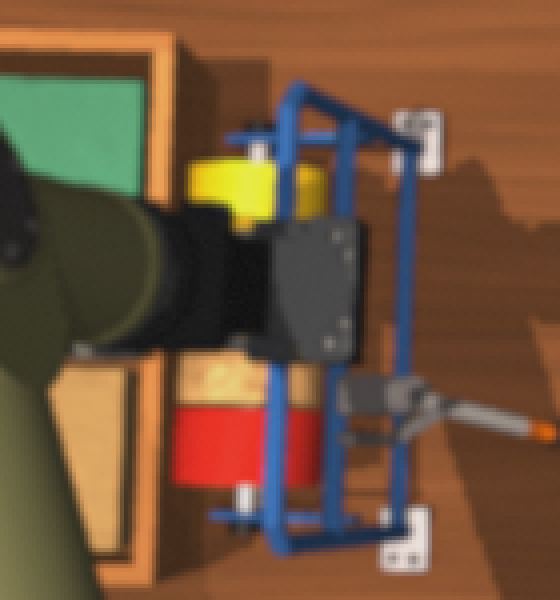

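carry_out(commands=[[[0,0,-1,0.003,0.009,0.01,255],[0,0,0,0,0.007,0.015,255],[0,0,0,0,0,0.01,255],[0,0,0,0,0,0,255]]])

```text
clock: 11.6
tcp_pos: [0.542, 0.081, 0.2601]
eef_rot: [0.004, 3.115, -0.371]
wrist_force: [0.4, 0.7, -0.6]
width: 0.007
```

Run:
```python
from plant import *
from fit import *
o=get_obs()
go(o,np.array([.5395,.0766,.247]),Rg(.238),1)
```

```text
pos [0.542  0.081  0.2601] F [ 0.4  0.7 -0.6] w 0.007 t 11.6 | tot rot [ 0.   0.2 -0.2] shift [ 0.0025 -0.0012  0.0137] per row [ 0.04  0.24 -0.19] [ 0.0025 -0.0012  0.0137]
```

carry_out(commands=[[[0,0,0,0,0,0.008,255],[0,0,0,0,0,0.008,255],[0,0,0,0,0,0.004,255]]])

```text
clock: 11.98
tcp_pos: [0.5425, 0.0759, 0.24]
eef_rot: [0.005, 3.114, -0.371]
wrist_force: [-0.0, 0.6, -0.6]
width: 0.0005
```

carry_out(commands=[[[0,0,0,0,0,0.003,255],[0,0,0,0,0,0,255]]])

```text
clock: 12.22
tcp_pos: [0.5424, 0.0749, 0.2366]
eef_rot: [0.005, 3.114, -0.371]
wrist_force: [-0.8, 0.6, 0.9]
width: 0.0003
```

Run:
```python
from plant import *
from fit import *
o=get_obs()
go(o,np.array([.5395,.0766,.247]),Rg(.238),1)
d=snap('side','side12.png',get_image)
cv2.imwrite('pics/c12.png',cv2.resize(d['image'][80:200,225:345,::-1],None,fx=5,fy=5,interpolation=0))
```

```text
pos [0.5424 0.0749 0.2366] F [-0.8  0.6  0.9] w 0.0 t 12.225 | tot rot [ 0.   0.3 -0.2] shift [ 0.0029 -0.0008 -0.0105] per row [ 0.05  0.28 -0.23] [ 0.0029 -0.0008 -0.0105]
```

View pics/c12.png

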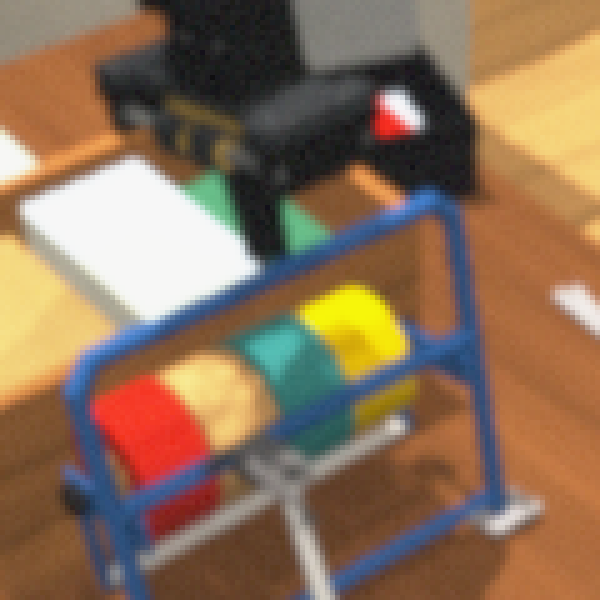

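carry_out(commands=[[[0,0,0,0,0,0.003,255],[0,0,0,0,0,0,255]]])

```text
clock: 12.52
tcp_pos: [0.5428, 0.0744, 0.2341]
eef_rot: [0.005, 3.113, -0.37]
wrist_force: [-0.4, 0.1, 0.3]
width: 0.0001
```

carry_out(commands=[[[0,0,0,0,0,0.003,255],[0,0,0,0,0,0,255]]])

```text
clock: 12.78
tcp_pos: [0.5428, 0.0737, 0.2311]
eef_rot: [0.005, 3.113, -0.37]
wrist_force: [-1.0, 1.5, 0.6]
width: 0.0006
```

carry_out(commands=[[[0,0,0,0,0,0.003,255],[0,0,0,0,0,0,255]]])

```text
clock: 13.02
tcp_pos: [0.5435, 0.0739, 0.2308]
eef_rot: [0.004, 3.11, -0.367]
wrist_force: [0.4, -0.2, -0.1]
width: 0.0006
```

carry_out(commands=[[[0,0,0,0,0,0.003,255],[0,0,0,0,0,0,255]]])

```text
clock: 13.28
tcp_pos: [0.5441, 0.0741, 0.2306]
eef_rot: [0.004, 3.108, -0.365]
wrist_force: [-0.5, -0.2, -0.8]
width: 0.0005
```

Run:
```python
from plant import *
from fit import *
o=get_obs()
go(o,np.array([.5395,.0766,.247]),Rg(.238),1)
d=snap('side','side13.png',get_image)
cv2.imwrite('pics/c13.png',cv2.resize(d['image'][100:170,240:320,::-1],None,fx=8,fy=8,interpolation=0))
```

```text
pos [0.5441 0.0741 0.2306] F [-0.5 -0.2 -0.8] w 0.001 t 13.275 | tot rot [ 0.2  0.7 -0.2] shift [ 0.0044 -0.0014 -0.0166] per row [ 0.25  0.69 -0.23] [ 0.0044 -0.0014 -0.0166]
```

View pics/c13.png

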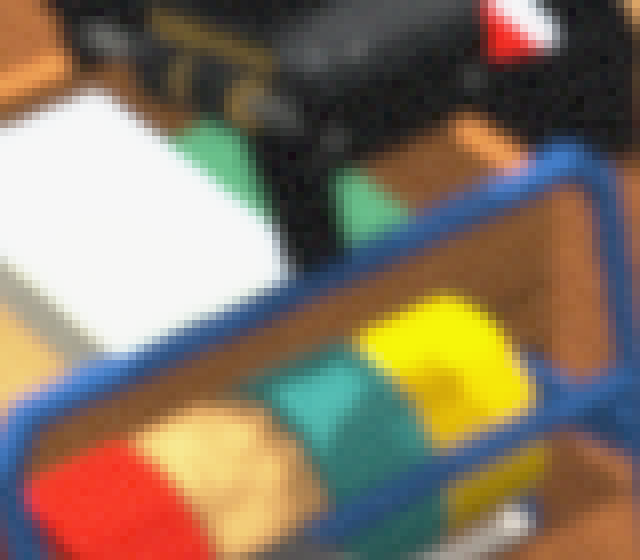

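Run:
```python
from plant import *
o=get_obs()
for k in('qpos','qd','joint_torque','wrist_force','moment'): print(k,o[k].round(3))
```

```text
qpos [-0.493  0.126  0.164  1.644  0.206  1.441  1.205]
qd [ 0.002  0.006  0.     0.006  0.001 -0.005 -0.   ]
joint_torque [ 3.0000e-02 -3.6999e+01  9.3700e-01 -3.0543e+01  1.1210e+00  4.8700e-01
  1.8000e-02]
wrist_force [ 0.267 -0.208  1.632]
moment [ 0.265  0.079 -0.039]
```

View pics/side13.png

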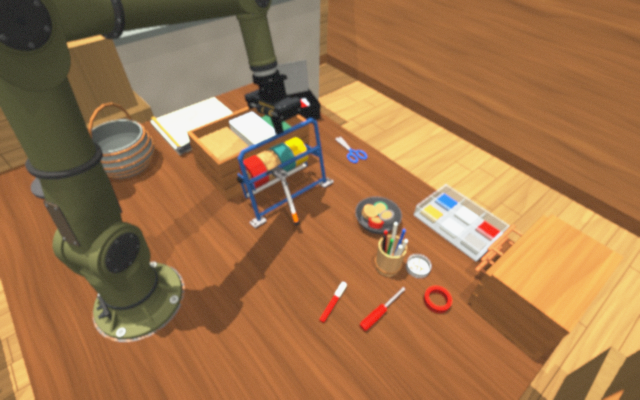

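carry_out(commands=[[[0,0,0,0,0,0.004,255]]])

```text
clock: 13.45
tcp_pos: [0.5446, 0.074, 0.2298]
eef_rot: [0.004, 3.106, -0.363]
wrist_force: [-8.8, 3.4, 27.0]
width: 0.0005
```

carry_out(commands=[[[0,0,0,0,0,0.006,255]]])

```text
clock: 13.58
tcp_pos: [0.5448, 0.0741, 0.2296]
eef_rot: [0.003, 3.103, -0.359]
wrist_force: [-11.6, 4.9, 34.8]
width: 0.0003
```

carry_out(commands=[[[0,0,0,0,0,-0.025,255],[0,0.6,0,0.004,0,-0.025,0],[0,0,0,0,0,0,0],[0,0,0,0,0,0,0],[0,0,0,0,0,0,0],[0,0,0,0,0,0,0],[0,0,0,0,0,0,0]]])

```text
clock: 14.45
tcp_pos: [0.5385, 0.0839, 0.2748]
eef_rot: [0.006, 3.118, -0.365]
wrist_force: [0.3, -0.2, 0.6]
width: 0.0526
```

Run:
```python
from plant import *
from fit import *
o=get_obs()
n=np.array([0,np.sin(.238),np.cos(.238)])
go(o,np.array([.5395,.0756,.247])-.031*n,Rg(.238),1)
d=snap('side','side14.png',get_image)
cv2.imwrite('pics/c14.png',cv2.resize(d['image'][80:230,225:345,::-1],None,fx=4,fy=4,interpolation=0))
```

```text
pos [0.5385 0.0839 0.2748] F [ 0.3 -0.2  0.6] w 0.053 t 14.45 | tot rot [ 0.3  0.1 -0.2] shift [-0.0009 -0.0018  0.06  ] per row [ 0.28  0.1  -0.25] [-0.0009 -0.0018  0.06  ]
```

View pics/c14.png

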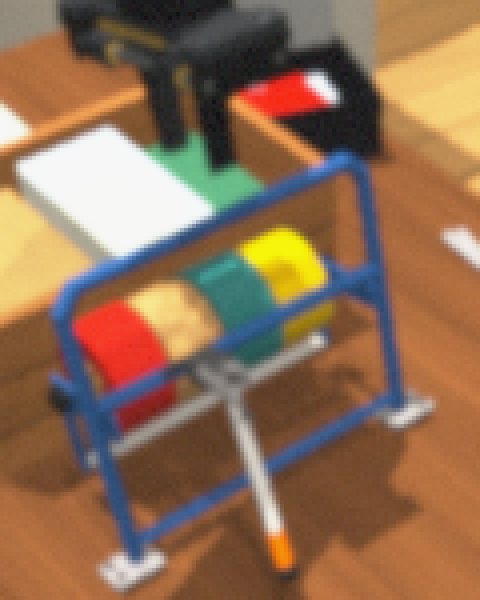

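carry_out(commands=[[[0,0,0,0,0,0,0],[0,0,0,0,0,0,0],[0,0,0,0,0,0,0],[0,0,0,0,-0.002,0.02,0],[0,0,0,0,0,0.02,0],[0,0,0,0,0,0.019,0],[0,0,0,0,0,0,0]]])

```text
clock: 15.38
tcp_pos: [0.5391, 0.0684, 0.2172]
eef_rot: [0.006, 3.116, -0.363]
wrist_force: [-0.2, 0.1, -0.3]
width: 0.0869
```

Run:
```python
from plant import *
from fit import *
o=get_obs()
n=np.array([0,np.sin(.238),np.cos(.238)])
go(o,np.array([.5395,.0756,.247])-.031*n,Rg(.238),1)
d=snap('side','side15.png',get_image)
cv2.imwrite('pics/c15.png',cv2.resize(d['image'][90:165,240:330,::-1],None,fx=7,fy=7,interpolation=0))
```

```text
pos [0.5391 0.0684 0.2172] F [-0.2  0.1 -0.3] w 0.087 t 15.375 | tot rot [ 0.3  0.2 -0.2] shift [-0.0004 -0.      0.0003] per row [ 0.33  0.21 -0.24] [-0.0004 -0.      0.0003]
```

View pics/c15.png

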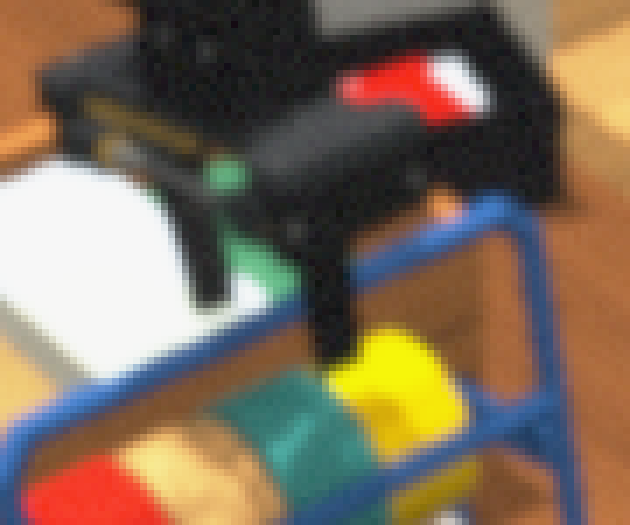

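The jaws straddle the rail: near tip at about (288,141), far tip at (270,133), rail between them at about (279,134). Closing now.

carry_out(commands=[[[0,0,0,0,0,0,255],[0,0,0,0,0,0,255],[0,0,0,0,0,0,255],[0,0,0,0,0,0,255],[0,0,0,0,0,0,255],[0,0,0,0,0,0,255],[0,0,0,0,0,0,255],[0,0,0,0,0,0,255]]])

```text
clock: 16.42
tcp_pos: [0.5412, 0.0706, 0.221]
eef_rot: [0.004, 3.111, -0.358]
wrist_force: [0.0, 1.0, -1.1]
width: 0.0151
```

carry_out(commands=[[[0,0,0,0,0,0,255],[0,0,0,0,0,0,255]]])

```text
clock: 16.68
tcp_pos: [0.5412, 0.0712, 0.2208]
eef_rot: [0.003, 3.111, -0.357]
wrist_force: [0.0, 0.6, -0.4]
width: 0.013
```

Run:
```python
from plant import *
from fit import *
o=get_obs()
go(o,np.array([.5395,.0766,.247]),Rg(.238),1)
d=snap('side','side16.png',get_image)
cv2.imwrite('pics/c16.png',cv2.resize(d['image'][80:230,225:345,::-1],None,fx=4,fy=4,interpolation=0))
```

```text
pos [0.5412 0.0712 0.2208] F [ 0.   0.6 -0.4] w 0.013 t 16.675 | tot rot [ 0.5  0.6 -0.2] shift [ 0.0015 -0.0007 -0.0268] per row [ 0.54  0.58 -0.18] [ 0.0015 -0.0007 -0.0268]
```

View pics/c16.png

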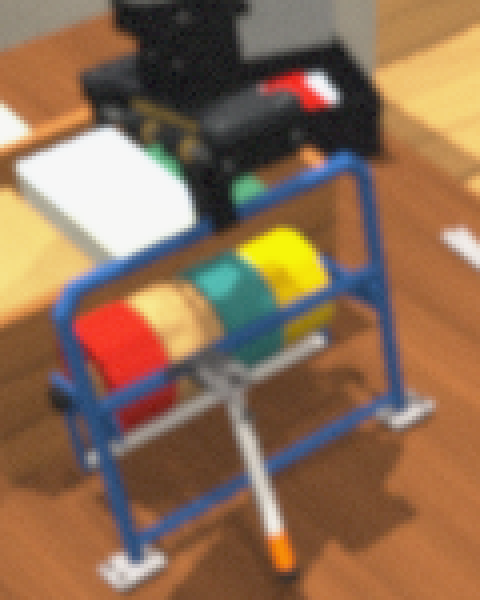

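Jaw width is 13 mm, but the tool rode up about 4 mm while closing, so the grip is too shallow. I'll open partway and regrip deeper.

carry_out(commands=[[[0,0,0,0,0,0,110],[0,0,0,0,0,0,110],[0,0,0,0,0,0,110],[0,0,0,0,0,0,110],[0.5,0.5,0,0.001,-0.001,0.005,110],[0,0,0,0,0,0.006,110],[0,0,0,0,0,0,110]]])

```text
clock: 17.6
tcp_pos: [0.54, 0.0662, 0.2094]
eef_rot: [0.007, 3.119, -0.375]
wrist_force: [0.5, 0.8, 0.5]
width: 0.0497
```

Run:
```python
from plant import *
from fit import *
o=get_obs()
go(o,np.array([.5395,.0766,.247]),Rg(.238),1)
```

```text
pos [0.54   0.0662 0.2094] F [0.5 0.8 0.5] w 0.05 t 17.6 | tot rot [-0.1 -0.  -0.2] shift [ 0.0005  0.0012 -0.039 ] per row [-0.08 -0.02 -0.24] [ 0.0005  0.0012 -0.039 ]
```

carry_out(commands=[[[0,0,0,0,0,0,255],[0,0,0,0,0,0,255],[0,0,0,0,0,0,255],[0,0,0,0,0,0,255],[0,0,0,0,0,0,255],[0,0,0,0,0,0,255],[0,0,0,0,0,0,255]]])

```text
clock: 18.48
tcp_pos: [0.54, 0.0675, 0.2093]
eef_rot: [0.005, 3.119, -0.373]
wrist_force: [-0.3, 1.1, -0.7]
width: 0.013
```

Run:
```python
from plant import *
from fit import *
o=get_obs()
go(o,np.array([.5395,.0766,.247]),Rg(.238),1)
d=snap('side','side17.png',get_image)
cv2.imwrite('pics/c17.png',cv2.resize(d['image'][80:230,225:345,::-1],None,fx=4,fy=4,interpolation=0))
```

```text
pos [0.54   0.0675 0.2093] F [-0.3  1.1 -0.7] w 0.013 t 18.475 | tot rot [ 0.   0.  -0.2] shift [ 0.0005 -0.     -0.0388] per row [ 0.01  0.01 -0.18] [ 0.0005 -0.     -0.0388]
```

View pics/c17.png

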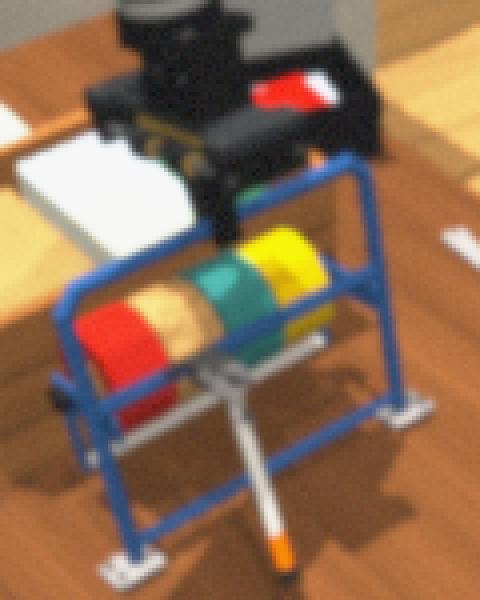

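Firm now: width 13 mm with no ride-up. The measured TCP matches the pivot model to within about 0.1 mm. Next I tip the rack back about its front edge.

carry_out(commands=[[[-1.7,0,0,0,-0.0063,0.0005,255],[-1.7,0,0,0,-0.0063,0.0005,255],[-1.7,0,0,0,-0.0063,0.0005,255],[-1.7,0,0,0,-0.0063,0.0005,255]]])

```text
clock: 19.02
tcp_pos: [0.5399, 0.0397, 0.2117]
eef_rot: [0.006, 3.136, -0.176]
wrist_force: [1.8, 0.4, -4.3]
width: 0.013
```

```bash
cat > up.py <<'E'
from plant import *
from fit import *
import sys
o=get_obs()
M=R.from_rotvec(o['eef_rot']).as_matrix(); t=np.arctan2(-M[1,2],-M[2,2]); print('tool tilt',t.round(4),'yaw',np.arctan2(M[0,1],M[1,1]).round(4))
print('model TCP at this tilt',(.0341-.017*np.cos(t)+.2112*np.sin(t)).round(4),(.017*np.sin(t)+.2112*np.cos(t)).round(4))
go(o,[o['tcp_pos'][0],.0171,.2112],Rg(0),1)
k=sys.argv[1]
d=snap('side','side%s.png'%k,get_image)
cv2.imwrite('pics/c%s.png'%k,cv2.resize(d['image'][80:230,225:345,::-1],None,fx=4,fy=4,interpolation=0))
E
python3 up.py 18
```

```text
tool tilt 0.1123 yaw 0.0039
model TCP at this tilt 0.0409 0.2118
pos [0.5399 0.0397 0.2117] F [ 1.8  0.4 -4.3] w 0.013 t 19.025 | tot rot [-6.4  0.  -0.2] shift [-0.0001 -0.0224  0.003 ] per row [-6.43  0.05 -0.22] [-0.0001 -0.0224  0.003 ]
```

View pics/c18.png

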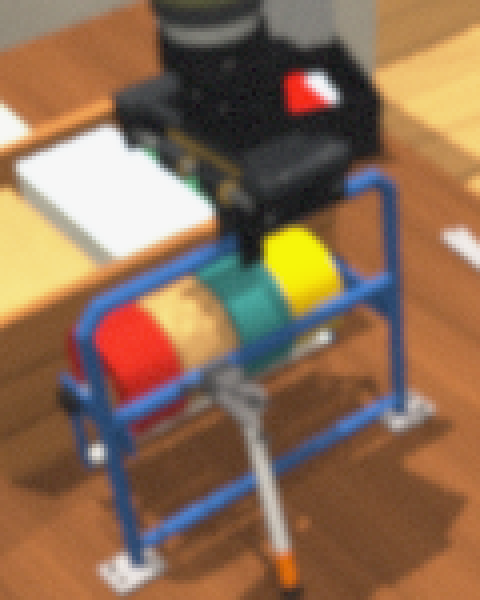

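Tracking the model: the feet haven't moved and the leg is still down. Continuing.

carry_out(commands=[[[-1.7,0,0,0,-0.006,0.0005,255],[-1.7,0,0,0,-0.006,0.0005,255],[-1.6,0,0,0,-0.006,0.0006,255],[-1.4,0,0,0,-0.005,0.0006,255]]])

```text
clock: 19.58
tcp_pos: [0.5407, 0.0133, 0.2124]
eef_rot: [0.015, 3.136, 0.014]
wrist_force: [4.3, 6.7, 3.7]
width: 0.0129
```

```bash
python3 up.py 19
```

```text
tool tilt -0.0086 yaw 0.0095
model TCP at this tilt 0.0153 0.211
pos [0.5407 0.0133 0.2124] F [4.3 6.7 3.7] w 0.013 t 19.575 | tot rot [ 0.5  0.3 -0.5] shift [0.     0.0038 0.0013] per row [ 0.49  0.31 -0.55] [0.     0.0038 0.0013]
```

View pics/c19.png

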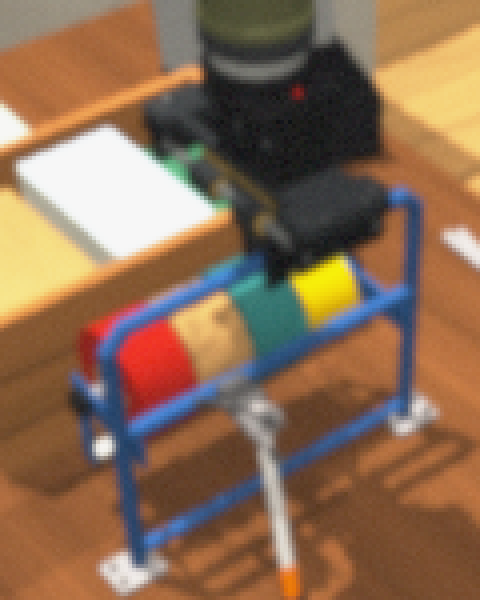

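carry_out(commands=[[[0,0,0,0,0.001,0,255],[0,0,0,0,0,0,255],[0,0,0,0,0,0,255],[0,0,0,0,0,0,255]]])

```text
clock: 20.12
tcp_pos: [0.5405, 0.0146, 0.212]
eef_rot: [0.016, 3.136, 0.017]
wrist_force: [1.7, 3.3, -1.5]
width: 0.013
```

```bash
python3 up.py 20
python3 - <<'E'
from plant import *
from h import *
d=snap('top','top20.png',get_image)
cv2.imwrite('pics/t20.png',cv2.resize(d['image'][140:285,200:340,::-1],None,fx=4,fy=4,interpolation=2))
d=load('side20.png')
cv2.imwrite('pics/s20.png',cv2.resize(d['image'][110:235,225:345,::-1],None,fx=4.8,fy=4.8,interpolation=2))
E
```

```text
tool tilt -0.0109 yaw 0.0099
model TCP at this tilt 0.0148 0.211
pos [0.5405 0.0146 0.212 ] F [ 1.7  3.3 -1.5] w 0.013 t 20.125 | tot rot [ 0.6  0.3 -0.6] shift [0.     0.0025 0.0008] per row [ 0.63  0.3  -0.57] [0.     0.0025 0.0008]
```

View pics/s20.png

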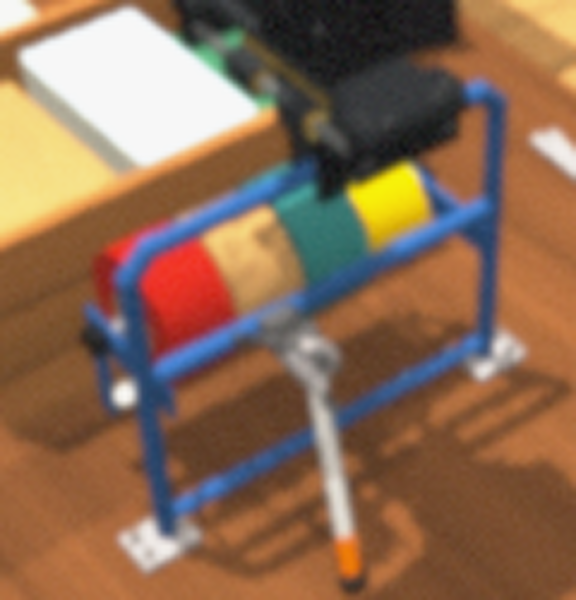

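View pics/t20.png

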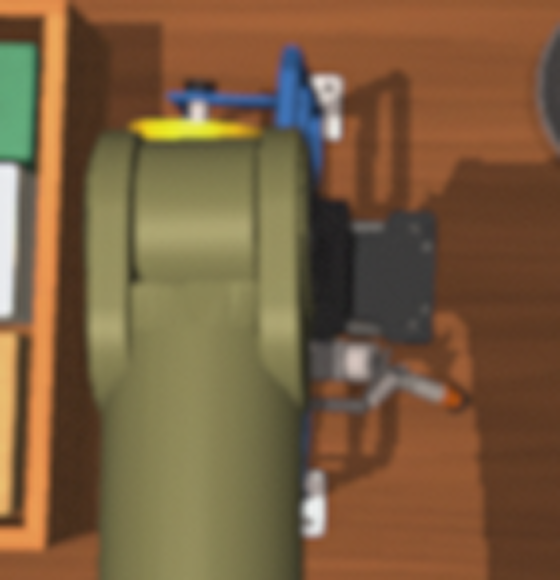

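Run:
```python
from fit import *
s=load('side20.png');t=load('top20.png');a=1.71
F=np.array([-.045,-.045,.15])+.157*np.array([np.cos(a),-.423*np.sin(a),-.906*np.sin(a)])
for tl in (0.03,0,-.012,-.03):
    # about front edge if >=0 else about rear edge approx
    M,o=pose([.5395,.0341,.0017,tl]); q=lambda P:np.round(proj(s,o+M@np.array(P)),1)
    print(tl,'foot',q(F),'rail L/R',q([-.125,0,.25]),q([.125,0,.25]),'pads',q([.145,0,.004]),q([-.145,0,.004]),'top rail',np.round(proj(t,o+M@np.array([.125,0,.25])),1))
print('obs foot (297.9,231.5); railL ~',225+145/4.8,110+245/4.8,'R',225+480/4.8,110+92/4.8,'pads',225+497/4.8,110+357/4.8,225+160/4.8,110+540/4.8)
```

```text
0.03 foot [298.2 229.6] rail L/R [253.  160.7] [321.4 127.4] pads [325.7 183.2] [258.  222.8] top rail [266.8 159.4]
0 foot [298.3 230.5] rail L/R [254.5 162.2] [323.  128.6] pads [325.7 183.3] [258.1 222.9] top rail [269.9 159.5]
-0.012 foot [298.3 230.8] rail L/R [255.1 162.8] [323.6 129.1] pads [325.7 183.4] [258.1 223. ] top rail [271.2 159.5]
-0.03 foot [298.3 231.3] rail L/R [256.  163.7] [324.6 129.9] pads [325.7 183.5] [258.1 223. ] top rail [273.  159.6]
obs foot (297.9,231.5); railL ~ 255.20833333333334 161.04166666666669 R 325.0 129.16666666666666 pads 328.5416666666667 184.375 258.3333333333333 222.5
```

carry_out(commands=[[[0.4,0,0,0,0.0012,0.0006,255],[0,0,0,0,0,0,255],[0,0,0,0,0,0,255],[0,0,0,0,0,0,255],[0,0,0,0,0,0,255],[0,0,0,0,0,0,255]]])

```text
clock: 20.98
tcp_pos: [0.5405, 0.0147, 0.2118]
eef_rot: [0.017, 3.136, 0.004]
wrist_force: [0.8, 3.0, -1.1]
width: 0.0126
```

```bash
python3 up.py 21
python3 - <<'E'
from plant import *
from h import *
d=load('side21.png')
cv2.imwrite('pics/s21.png',cv2.resize(d['image'][110:235,225:345,::-1],None,fx=4.8,fy=4.8,interpolation=2))
o=get_obs();print(o['qd'].round(4),o['wrist_force'].round(1),o['tcp_pos'].round(4))
E
```

```text
tool tilt -0.0022 yaw 0.0109
model TCP at this tilt 0.0166 0.2112
pos [0.5405 0.0147 0.2118] F [ 0.8  3.  -1.1] w 0.013 t 20.975 | tot rot [ 0.1  0.3 -0.6] shift [0.     0.0024 0.0006] per row [ 0.13  0.3  -0.62] [0.     0.0024 0.0006]
[-0.0004 -0.0008  0.0001  0.     -0.0001  0.0006 -0.    ] [ 0.8  2.  -1.5] [0.5405 0.0147 0.2118]
```

View pics/s21.png

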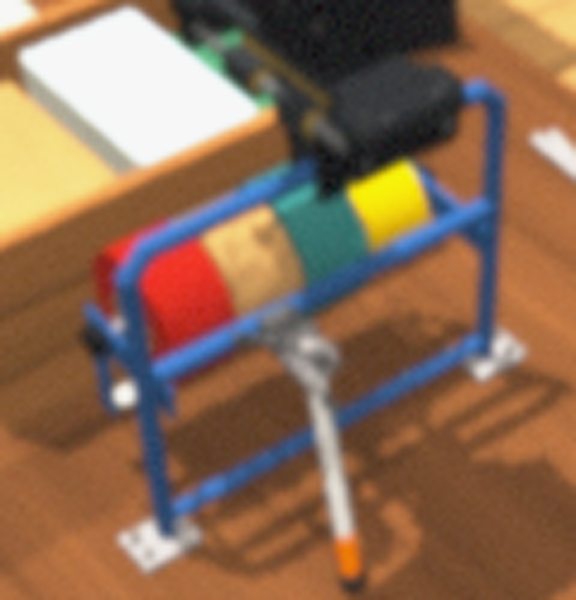

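View pics/side21.png

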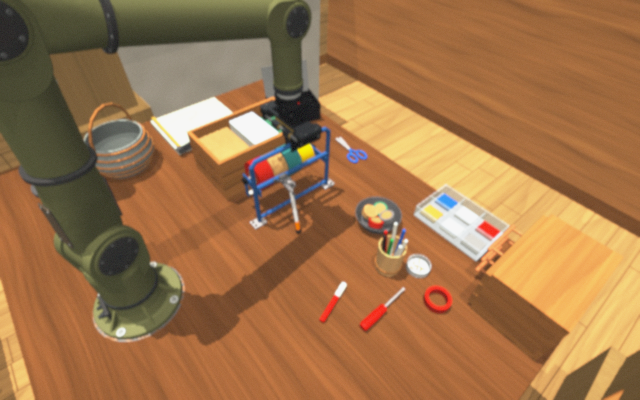

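```bash
python3 -c "
from plant import *
print(close_job())"
```

```text
the job is handed in; nothing more can be done
None
```

The kickstand is fully down and the rack stands upright on its two feet and the rubber foot. The gripper is still holding the top rail, and I've handed the job in; no verdict was reported. It took about 21 s of the 54 s allowed.

**What I did**
- I pushed the kickstand past dead centre with the closed fingers until it snapped down. My first two tries missed the leg without touching it.
- I regripped the rail once, because the first grip was too shallow, then tipped the rack back about the front edges of its feet.

**Last checks**
- **Upright:** the tool's tilt is -0.002 rad, and the cameras put the rack within about 0.03 rad of upright.
- **Kickstand:** its foot shows within about 1 px of where 1.71 rad puts it, and a steady 2–3 N push through the gripper suggests the rubber foot is on the table.
- **Grip:** the jaws are closed to 13 mm on the 14 mm rail, and the arm is still.
- **Surroundings:** the rolls are clear of the crate by eye. The feet look where they stood and the other objects undisturbed, though I didn't measure their positions.

**What disagreed:** the real fingertips sit about 37 mm further back than the reported tool position says. A touch on the rail showed this, and the images and the kickstand contact agree. I placed the grip by touch, so the real grasp point should be about 3 mm above the rail. Going by the reported position instead, it would be about 34 mm below the rail, outside the allowed 25 mm. I trusted the touch and the images.

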